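# Open the wheel guard of the lens edger: safety catch and bolt

## Task

The wheel of the small bench lens edger needs dressing, so open its clear guard: first push the red paddle switch right over to off, towards the back of the machine. Then press the yellow safety catch right down with one fingertip and keep it down while the other finger pushes the black bolt handle all the way to the machine's right, so that the guard springs up, and let go, so that the catch springs up again behind the drawn bolt. Only press and push: do not grip or force the handle, lift nothing, and leave the jar, the loose lens and the loupe beside the machine where they are.

Things in the scene. Friction and masses are not known exactly. Their poses are not given: they have to be found in the camera images.
- edger: Lens edger, fixed: white body, grey deck 66 mm up, x -117 to +99, y -101 to +101 mm. Origin on the worktop; x points to the machine's back, y to its left, z up. The shut hood fills the deck behind x -8, 48 mm above it; its front rises 20 mm when open. Bolt guides and keeper (x -38 to -22, y -40 to 77) stand 20 mm above the deck, catch hinge ears (x -100, y -29 and 67) 27 mm.
- switch_tip (a point): Middle of the free end of the red paddle switch (18 mm wide in the machine's y, 7 mm thick, round-ended, 36 mm from pivot to end). It swings in the machine's x about a pivot at x -72, y -74, 13 mm above the deck; the black housing below it is 12 mm high, x -96 to -48, with a green mark in front and a red one behind.
- switch (a joint): Paddle angle: 0 = on (leaning 0.4 rad towards the machine's front, green mark), 0.8 = off (leaning 0.4 rad towards the back, red mark), a hard stop. Takes about 2 N and stays where it is left.
- catch_pad (a point): Centre of the top of the yellow catch plate (moves with it), at the machine's x -76, y 19. The face to press is x -90 to -64, y -24 to 62 mm, long enough for a finger to slide along it while pressing. Hinged along y at x -100: released, it slopes up to the back by 0.2 rad; pressed right down, it is level, its top 26.5 mm above the deck, on a hard stop.
- catch (a joint): Catch angle: 0 = up (its comb of teeth blocks the bolt), 0.2 = right down. About 3.5 N on the pad centre starts it, 8 N holds it right down; it springs back when released. The teeth clear the bolt beyond about 0.14. There are several teeth along the bolt's way, so a catch let up too soon stops the bolt again.
- bolt_handle (a point): Centre of the top of the upright black bolt handle, 58 mm above the deck. Handle 16 mm in diameter, free from 24 to 58 mm above the deck, at the machine's x -30: 46 mm behind the middle of the catch pad, 14 mm clear of the guard. Locked it stands at y +16, drawn at y -17.
- slide_bolt: The steel bolt with its black handle, only to be pushed. Origin on the axis of the 10 mm rod under the handle, 45 mm below its top; axes as the machine's.
- bolt (a joint): Bolt travel: 0 = locked (left), 0.033 = fully drawn (33 mm to the machine's right, its -y), a hard stop. Slides with about 3 N while the catch is right down and stays where it is left.
- guard_edge (a point): Middle of the upper front edge of the steel rim of the guard, 20 mm above the deck when shut.
- guard (a joint): Angle of the clear guard about its rear hinge: 0 to 0.02 = shut, held under the bolt; 0.2 = sprung open. A spring lifts it within about a second once the bolt has been drawn some 25 mm.
- screw_jar_b: Small white jar with a blue lid, 42 mm in diameter, 30 mm high, loose on the worktop left of the machine. Origin at the centre of its underside. To be left alone.
- lens_a: Loose round amber lens blank, 51 mm in diameter, 8 mm high, on the worktop right of the machine's front. Origin at the centre of its underside. To be left alone.
- loupe: Black eye loupe, 35 mm in diameter, 32 mm high, loose on the worktop right of the machine. Origin at the centre of its underside. To be left alone.

How it is judged:
On the way, in this order (a step that is already met when the one before it is completed fails the run):
1. the paddle switch is pushed over to off while the bolt is still locked (value of joint switch above 0.65 rad and value of joint bolt below 0.004 m), for 0.1 s.
2. the bolt is sliding with the catch held down (value of joint catch above 0.145 rad and value of joint bolt above 0.01 m), for 0.05 s.
At the end, for the whole second after the job is handed in: The switch is off (over 0.65 rad), the bolt is drawn (over 30 of 33 mm), the catch is up again (under 0.04 rad), the guard has sprung open (over 0.16 rad), and the jar, lens and loupe are at rest (value of joint switch above 0.65 rad and value of joint bolt above 0.03 m and value of joint catch below 0.04 rad and value of joint guard above 0.16 rad and linear speed of each of screw_jar_b, lens_a, loupe below 0.02 m/s); the robot touches nothing.
It fails at once if the bolt is drawn while the switch is still on (value of joint bolt above 0.006 m and value of joint switch below 0.5 rad).
It fails at once if the bolt handle is gripped or forced with over 45 N (contact force between the fingers and slide_bolt above 45 N).
It fails at once if the jar is shifted or lifted by more than 20 mm (distance of screw_jar_b from where it was at the start of the episode above 0.02 m).
It fails at once if the lens is shifted or lifted by more than 20 mm (distance of lens_a from where it was at the start of the episode above 0.02 m).
It fails at once if the loupe is shifted or lifted by more than 20 mm (distance of loupe from where it was at the start of the episode above 0.02 m).
It also fails if it takes over 38 s, if anything falls off the work surface, if the arm or the gripper's body presses on something with over 40 N, if the wrist force passes 120 N, or if a joint passes its speed limit or range.

## Robot

A 6-joint arm with a two-finger parallel gripper is mounted at the origin on a cart in front of the work surface, level with it; the furniture and walls round the work are solid. World frame = base frame: x ahead of the robot, y to its left, z up, the work surface at z = 0. Lengths are in m, angles in rad, forces in N, time in s.
With the tool pointing down it reaches from about 0.3 to 0.75 m from the base axis. Payload 8.5 kg.
Tool frame: the origin (TCP) lies at the very end of the fingers, on their centre line; the grasp point (between the pads) lies 19 mm behind it; z points along the fingers, y is the line along which they close (so a half turn about z gives the same grasp; the last joint's range is limited). The gripper opens to 88 mm and grips with 3 to 60 N. Pads are 18 mm wide; open, the fingers measure 123 mm over their backs; the gripper's body (75 mm by 187 mm) begins 45 mm behind the grasp point.
Start: joints at [-1.378, 0.381, 1.297, -0, 1.464, -0.215], TCP at [0.218, -0.505, 0.239] pointing down, gripper open.
Joint ranges: [-3.11, 3.11], [-0.89, 2.33], [0.22, 2.48], [-1.42, 4.56], [0.17, 2.85], [-2.88, 2.88]. Speed limits (rad/s): [2.39, 2.39, 3.14, 3.14, 3.14, 3.14].

## Interface

Orientations are given as a unit quaternion [w, x, y, z].
In Python, from plant import robot, vision, finder gives the robot as it stands.
- The arm moves only by the tool step_arm, never from a script. Its arguments are lists of equal length, an entry for each row: "slide": the shift along the tool's x, y, z in cm, a list of three; "yaw": the turn about the tool's z in rad. A call has exactly 5 rows; each row is the pose to reach, as a shift and turn from the pose commanded when the call began, along the tool's axes at that moment; what a row does not reach only later rows make up. A row lasts 1/10 s, in which the tool goes at most 50 mm and 8.59 degrees, less where a joint would pass 70% of its speed; a pose out of reach is approached as far as the arm can. A call with a gripper value outside its range is refused whole. "claw" is the closure, from 0 (fully open) to 1 (shut), set as the call begins (left out, the last holds). The fingers move at their own pace and stop on an object; "force" is the grip in N (left out, the last holds). Time passes only in rows, so rows that repeat a pose let the fingers close, or fill a call up. It gives the time, the measured TCP pose, the force, the opening and the grip force at its end, in the units of the state.
- robot.observe(): the state, without advancing time (a new reading comes with each control period).
- vision.camera(name): name is "scene" or "top" or "wrist"; returns the picture (384x512x3 uint8, red, green, blue); there is no depth.
- vision.get_calibration(name): a dict with "intrinsics" (3x3 intrinsics, pixels), "D" ([k1, k2, p1, p2, k3] as OpenCV has them; the pictures are not rectified), "R" (3x3) and "t" (3): a world point X has camera coordinates R X + t. Camera axes: x right, y down, z forward; pixel columns grow to the right and rows downward; lengths in m; the calibration is good to about 2 mm. A picture is of the moment at which its call begins: read the wrist's pose just before it. get_calibration takes no time and is no camera call; for the wrist camera it gives the pose at the moment of the call.
- robot.job_done(): hands the job in; it is judged then, once.
Trained networks look in the newest picture that a camera, given by its name, has taken for a name from the list of things; names that differ only in an ending like _2 or _b are one class to them, and where a whole thing is asked for, a point or a joint stands for the part that bears it (a point fixed in the world has none). Each returns a list of dicts, best first, with "p" (0 to 1); they miss things now and then, are a little off and sometimes report something else, mostly with a low value. They report only what shows in the picture. A call takes as long as a camera call.
- finder.masks_of(camera, thing): "pixels" (384x512 bool, what is visible of it) and "extent" ([centre column, centre row, width, height] in pixels, round what is visible of it).
The state is a dict: "t": time; "q": joint angles; "qvel": joint speeds; "effort": joint torques, N m; "tcp_pos": TCP position; "tool_rot": TCP orientation; "force": force on the tool from outside, world axes, zero at the start; "torque": the same for the moment, N m; "gripper_width": finger opening in m; "grip_force": force on a finger pad.
Only numpy, scipy, OpenCV 4.12 (cv2) and the standard library are available. Lean on these libraries where they do the work, as an engineer would, in place of code of your own. Each camera call takes 0.05 s, during which the arm holds its last target. There are 200 camera calls.

## Working session

There is one attempt and no reset: what is moved stays moved. The work goes in short steps, Python scripts to look and compute and a tool call to move; the robot and the scene stay as the last step left them, time stands still between calls to the robot, and variables do not carry over. Pictures are saved under pics/ and viewed, at most 10 in all, crops included, and the job is handed in when it is done.

Besides the shell and the picture viewer there is one more tool, called after "Request:" as name(argument=value, ...) on one line, values as JSON. step_arm: Moves the arm, as the interface text tells. Its arguments: {"type":"object","properties":{"slide":{"type":"array","items":{"type":"array","items":{"type":"number"}}},"yaw":{"type":"array","items":{"type":"number"}},"claw":{"type":"number"},"force":{"type":"number"}},"required":["slide","yaw"]}

```bash
ls; mkdir -p pics; python3 - <<'E'
from plant import robot, vision, finder
import cv2,numpy as np
s=robot.observe();print(s)
for c in("scene","top"):
    im=vision.camera(c);cv2.imwrite(f"pics/{c}0.png",im[:,:,::-1])
    for n in("edger","switch_tip","catch_pad","bolt_handle","screw_jar_b","lens_a","loupe"):
        r=finder.masks_of(c,n)
        for d in r[:2]:
            ys,xs=np.nonzero(d["pixels"]);print(c,n,round(d["p"],2),np.round(d["extent"],1),xs.mean().round(1),ys.mean().round(1))
    k=vision.get_calibration(c);print(k)
E
```

```text
pics
{'t': 0.0, 'q': array([-1.37827869e+00,  3.81183365e-01,  1.29824678e+00, -2.36837771e-07,
        1.46362444e+00, -2.15278196e-01]), 'qvel': array([ 0.00026754,  0.00196753,  0.00114135, -0.00028569, -0.00087467,
        0.00154878]), 'effort': array([-7.68847913e-04, -4.37936997e+01, -2.24555326e+01,  7.14194169e-02,
        3.52470938e-02, -1.13448718e-04]), 'tcp_pos': array([ 0.2180758 , -0.50460843,  0.23814928]), 'tool_rot': array([-7.30920591e-04,  9.79284473e-01,  2.02487989e-01,  8.20070110e-06]), 'force': array([-0.00154877, -0.824166  , -0.34517747]), 'torque': array([ 0.01611988, -0.00195335, -0.01039453]), 'grip_force': 0.0, 'gripper_width': 0.08834697065350133}
scene edger 0.73 [250.9 219.5 148.6 143.4] 248.1 219.0
scene catch_pad 0.66 [263.4 234.6  52.8  48.9] 261.5 234.4
scene bolt_handle 0.96 [248.4 217.9  44.6  28.5] 247.1 217.0
scene bolt_handle 0.74 [232.3 193.9  87.3  87.1] 233.2 188.2
scene screw_jar_b 0.62 [204.3 287.3  21.8  23.4] 202.6 288.7
scene lens_a 0.85 [325.5 219.3  26.3  20.3] 326.7 219.0
scene loupe 0.59 [302.7 193.9  16.2  18.1] 303.8 192.9
{'i
[... 650 characters left out ...]
8.6  11.3] 222.4 207.0
top bolt_handle 0.25 [218.2 227.9  49.9  31.9] 218.9 228.2
top screw_jar_b 0.5 [165.9 221.4  17.7  18.6] 165.1 220.9
top lens_a 0.91 [288.  235.7  23.6  20.3] 288.2 236.3
top lens_a 0.59 [234.4 171.2  74.1  56. ] 233.3 174.4
{'intrinsics': array([[414.03706516,   0.        , 251.52265708],
       [  0.        , 414.03706516, 189.5312068 ],
       [  0.        ,   0.        ,   1.        ]]), 'D': array([-0.12914597,  0.        ,  0.        ,  0.        ,  0.        ]), 'R': array([[-0.01117994, -0.99984536,  0.01357442],
       [-0.99272268,  0.00947044, -0.12004993],
       [ 0.11990281, -0.01481779, -0.99267505]]), 't': array([-0.14909482,  0.57288898,  0.91008086])}
```

```bash
python3 - <<'E'
import cv2,numpy as np
a=cv2.imread("pics/top0.png")[130:290,140:320];b=cv2.imread("pics/scene0.png")[130:310,170:350]
a=cv2.resize(a,(450,400),interpolation=2);b=cv2.resize(b,(350,350),interpolation=2)
c=np.zeros((400,800,3),np.uint8);c[:,:450]=a;c[:350,450:]=b;cv2.imwrite("pics/c0.png",c)
E
```

```text
(no output)
```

View pics/c0.png

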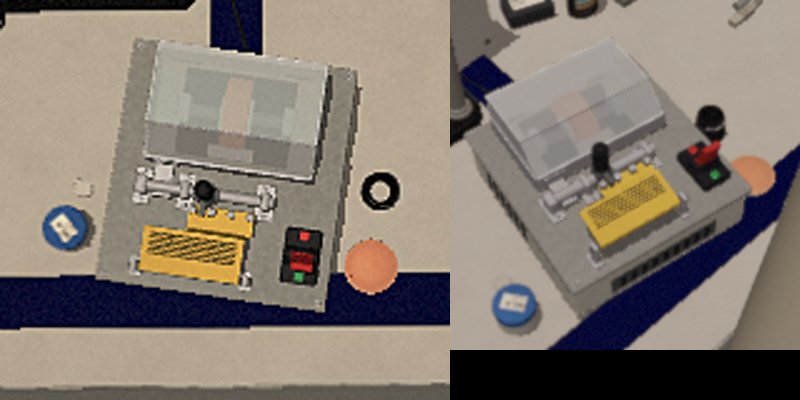

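The crop shows the edger turned slightly clockwise. Its front faces the robot, the switch is at front right leaning to green (front), the handle top is at crop (204,188), and the jar is on the left with the lens and loupe on the right.

```bash
cat > h.py <<'E'
import numpy as np,cv2
def proj(k,P): 
    return cv2.projectPoints(np.asarray(P,float).reshape(-1,3),cv2.Rodrigues(k["R"])[0],k["t"],k["intrinsics"],k["D"])[0][:,0]
def m2w(p,P):
    P=np.asarray(P,float).reshape(-1,3)/1000;c,s=np.cos(p[2]),np.sin(p[2])
    return np.c_[p[0]+c*P[:,0]-s*P[:,1],p[1]+s*P[:,0]+c*P[:,1],P[:,2]]
E
python3 - <<'E'
from plant import robot, vision
from h import *
from scipy.optimize import least_squares
M=[[-117,101,66],[-117,-101,66],[99,-101,66],[99,101,66],[-30,16,124],[-100,67,93],[-100,-29,93],[-72,-74,78]]
T=np.array([[97,278],[322,312],[357,70],[135,38],[204,188],[135,266],[246,284],[300,257]])/2.5+[140,130]
MS=[[-30,16,124],[-117,-101,66],[-117,101,66]]
S=(np.array([[600,148],[748,186],[578,292]])-[450,0])/1.944+[170,130]
kt,ks=vision.get_calibration("top"),vision.get_calibration("scene")
f=lambda p:np.r_[(proj(kt,m2w(p,M))-T).ravel(),(proj(ks,m2w(p,MS))-S).ravel()]
r=least_squares(f,[.5,0,-.15],loss='soft_l1');print(r.x);print(f(r.x).reshape(-1,2).round(1))
p=r.x
for n,P in dict(handle=[-30,16,124],pad=[-76,19,92],sw=[-72,-74,79],tip=[-86,-74,112]).items():print(n,m2w(p,P).round(4))
# tool yaw for Rot
from scipy.spatial.transform import Rotation as R
q=robot.observe()["tool_rot"];print(R.from_quat(np.r_[q[1:],q[0]]).as_matrix().round(3))
E
```

```text
[ 0.55521454 -0.11086258 -0.15023438]
[[-0.4  0.4]
 [ 1.2 -0.1]
 [ 0.1 -0. ]
 [-0.4  0.4]
 [-0.6  0.4]
 [-0.7 -0.4]
 [-0.3 -1.2]
 [ 0.7 -0.4]
 [ 0.8 -1.8]
 [ 3.8  0.4]
 [-1.3  0.4]]
handle [[ 0.5279 -0.0906  0.124 ]]
pad [[ 0.4829 -0.0807  0.092 ]]
sw [[ 0.4729 -0.1733  0.079 ]]
tip [[ 0.4591 -0.1712  0.112 ]]
[[ 0.918  0.397  0.   ]
 [ 0.397 -0.918  0.   ]
 [ 0.     0.    -1.   ]]
```

Request:
step_arm(slide=[[3.5, -2.1, 0], [7.1, -4.2, 0], [10.6, -6.3, 0], [14.1, -8.4, 0], [17.7, -10.5, 0]], yaw=[-0.1, -0.2, -0.3, -0.4, -0.507], claw=0.66, force=20)

```text
t: 1.3
tcp_pos: [0.3396, -0.3369, 0.2389]
tool_rot: [0.0, 0.896, 0.443, 0.0]
force: [0.2, -1.7, -0.4]
gripper_width: 0.0503
grip_force: 0.0
```

Request:
step_arm(slide=[[4.1, -0.1, 0], [8.2, -0.2, 0], [12.3, -0.3, 0], [16.4, -0.5, 0], [20.4, -0.6, 0]], yaw=[-0.1, -0.2, -0.3, -0.4, -0.506])

```text
t: 1.8
tcp_pos: [0.4594, -0.1714, 0.2389]
tool_rot: [0.0, 0.757, 0.654, 0.0]
force: [0.8, -0.4, 0.6]
gripper_width: 0.0298
grip_force: 0.0
```

```bash
python3 - <<'E'
from plant import robot, vision
from h import *
k=vision.get_calibration("wrist");im=vision.camera("wrist").copy()
p=[.55521,-.11086,-.15023]
P=[[-117,101,66],[-117,-101,66],[99,-101,66],[-30,16,124],[-100,67,93],[-100,-29,93],[-96,-74,78],[-48,-74,78],[-86,-74,112],[-64,-24,100],[-64,62,100]]
for i,u in enumerate(proj(k,m2w(p,P))):
    print(i,u.round(1)); cv2.drawMarker(im,tuple(int(v) for v in u),(0,255,0),0,8,1)
cv2.imwrite("pics/w1.png",cv2.resize(im[:,:,::-1],(800,600),interpolation=2))
print(robot.observe()["tcp_pos"],robot.observe()["t"],robot.observe()["gripper_width"],k)
E
```

```text
0 [217.6 -25.1]
1 [223.1 197.9]
2 [429.8 198.7]
3 [326.  76.]
4 [236.1  11.3]
5 [237.4 130.9]
6 [242.7 175.6]
7 [291.4 175.8]
8 [252.7 184.8]
9 [278.1 126.1]
10 [280.9  16.3]
[ 0.46151112 -0.16752651  0.23890847] 1.85 0.030174945872225176 {'intrinsics': array([[320.70325691,   0.        , 254.26134466],
       [  0.        , 320.70325691, 192.25958432],
       [  0.        ,   0.        ,   1.        ]]), 'D': array([0.00252052, 0.        , 0.        , 0.        , 0.        ]), 'R': array([[ 9.89370730e-01, -1.45413642e-01,  6.56172617e-04],
       [-1.39472275e-01, -9.47650486e-01,  2.87238649e-01],
       [-4.11465959e-02, -2.84277030e-01, -9.57858825e-01]]), 't': array([-0.48055454, -0.13695067,  0.36084905])}
```

View pics/w1.png

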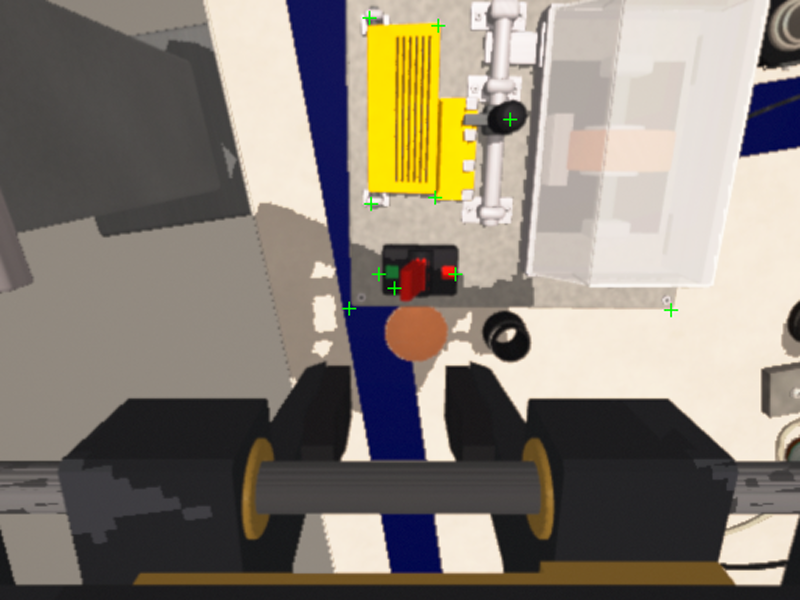

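The wrist picture matches the fit within about 2 mm: the handle is at (508,115) and the housing spans columns 383–458. The red paddle end at about (412,285) is further back than predicted, so I'll zoom in.

```bash
python3 - <<'E'
from plant import robot, vision,finder
from h import *
print(robot.observe()["tcp_pos"])
k=vision.get_calibration("wrist");im=vision.camera("wrist").copy()
p=[.55521,-.11086,-.15023]
P=[[-72-36*.389,-74+d,79+36*.921] for d in(-9,9)]+[[-72,-74+d,79] for d in(-9,9)]+[[-96,-74,78],[-48,-74,78],[-30,16,124]]
U=proj(k,m2w(p,P));print(U.round(1))
for n in("switch_tip","bolt_handle","catch_pad"):
    for d in finder.masks_of("wrist",n)[:1]:print(n,d["p"],np.round(d["extent"],1))
c=cv2.resize(im[140:210,220:320],(800,560),interpolation=cv2.INTER_CUBIC)
for u in U[:6]:
    cv2.drawMarker(c,tuple(int(v) for v in (u-[220,140])*8+4),(0,255,255),0,16,1)
cv2.imwrite("pics/w2.png",c[:,:,::-1])
E
```

```text
[ 0.46151112 -0.16752651  0.23890847]
[[250.7 199.2]
 [250.9 179.7]
 [265.1 189.2]
 [265.5 171.5]
 [241.  179.9]
 [289.5 180.5]
 [324.4  82.7]]
switch_tip 0.66 [262.6 184.2  16.   28.5]
bolt_handle 0.9 [313.5  84.4  42.2 126.9]
catch_pad 0.76 [269.   77.4  72.6 108.8]
```

View pics/w2.png

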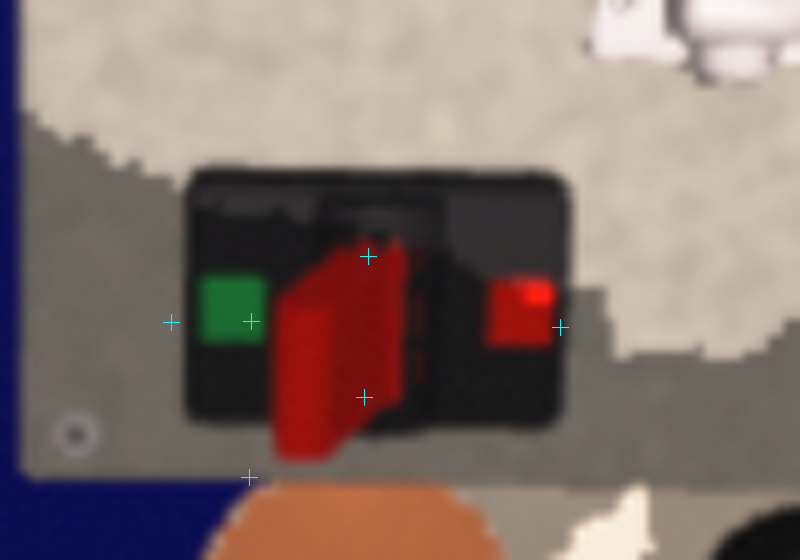

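The zoomed view shows the paddle leaning towards green, with its end 4 mm further back than predicted, at about x -82. The frame needs about +1.5 mm in y. I'll descend over the paddle so it sits between the fingers.

Request:
step_arm(slide=[[-0.2, 0.2, 4], [-0.2, 0.2, 8], [-0.2, 0.2, 9.5], [-0.2, 0.2, 9.5], [-0.2, 0.2, 9.5]], yaw=[0, 0, 0, 0, 0])

```text
t: 2.55
tcp_pos: [0.4603, -0.1763, 0.1445]
tool_rot: [0.0, 0.759, 0.651, 0.0]
force: [0.4, -0.5, 0.6]
gripper_width: 0.03
grip_force: 0.0
```

```bash
cat > st.py <<'E'
from plant import robot
import numpy as np
s=robot.observe();x=s["tcp_pos"];q=s["tool_rot"];d=x[:2]-[.5557,-.1094];c,n=np.cos(-.15023),np.sin(-.15023)
print(s["t"],x.round(4),"mach",(1000*np.array([c*d[0]+n*d[1],-n*d[0]+c*d[1]])).round(1),"yaw",2*np.arctan2(q[2],q[1]).round(4),"F",s["force"].round(1),s["gripper_width"].round(4))
E
python3 st.py
```

```text
Traceback (most recent call last):
  File "st.py", line 4, in <module>
    print(s["t"],x.round(4),"mach",(1000*np.array([c*d[0]+n*d[1],-n*d[0]+c*d[1]])).round(1),"yaw",2*np.arctan2(q[2],q[1]).round(4),"F",s["force"].round(1),s["gripper_width"].round(4))
                                                                                                                                                           ^^^^^^^^^^^^^^^^^^^^^^^^
AttributeError: 'float' object has no attribute 'round'
```

Request:
step_arm(slide=[[0.4, 0.2, 0], [0.6, 0.2, 0.5], [0.6, 0.2, 1.5], [0.6, 0.2, 3.0], [0.6, 0.2, 4.1]], yaw=[0, 0, 0, 0, 0])

```text
t: 3.05
tcp_pos: [0.463, -0.1694, 0.1017]
tool_rot: [-0.0, 0.758, 0.652, -0.0]
force: [-0.1, -0.2, 0.1]
gripper_width: 0.0304
grip_force: 0.0
```

```bash
sed -i 's/s\["gripper_width"\].round(4)/round(s["gripper_width"],4)/' st.py; python3 st.py
```

```text
3.05 [ 0.463  -0.1694  0.1017] mach [-82.7 -73.2] yaw 1.421 F [-0.1 -0.2  0.1] 0.0304
```

Request:
step_arm(slide=[[0, 0.7, 0], [0, 1.4, 0], [0, 2.1, 0], [0, 2.6, 0], [0, 2.9, 0]], yaw=[0, 0, 0, 0, 0])

```text
t: 3.55
tcp_pos: [0.4924, -0.1741, 0.103]
tool_rot: [0.0, 0.758, 0.652, -0.0]
force: [-2.3, -1.0, 1.0]
gripper_width: 0.0294
grip_force: 1.5
```

Request:
step_arm(slide=[[0, 0, 0], [0, 0.05, 0], [0, 0.1, 0], [0, 0.1, 0], [0, 0.1, 0]], yaw=[0, 0, 0, 0, 0])

```text
t: 4.05
tcp_pos: [0.4927, -0.1741, 0.1028]
tool_rot: [-0.0, 0.758, 0.652, -0.0]
force: [-3.3, -0.3, 1.2]
gripper_width: 0.0304
grip_force: 1.2
```

```bash
python3 st.py; python3 - <<'E'
from plant import vision
import cv2,numpy as np
a=vision.camera("scene")[150:250,230:350];b=vision.camera("wrist")
c=np.hstack([cv2.resize(a,(400,330),interpolation=2),cv2.resize(b,(400,330),interpolation=2)])
cv2.imwrite("pics/s3.png",c[:,:,::-1])
E
```

```text
4.05 [ 0.4927 -0.1741  0.1028] mach [-52.6 -73.4] yaw 1.4208 F [-3.3 -0.3  1.2] 0.0304
```

View pics/s3.png

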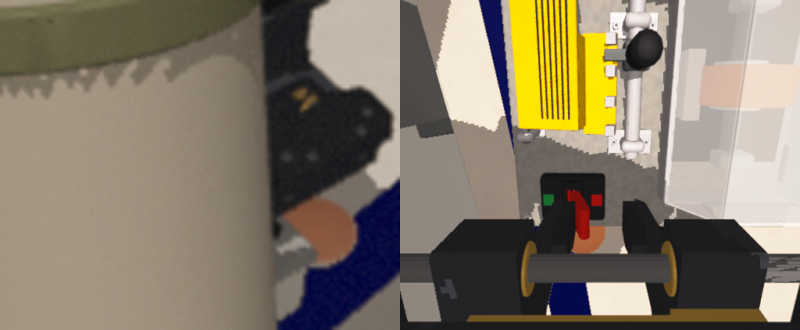

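The paddle now leans towards red, pushed by the front finger at about (560,230) on the right half. The force is only 3 N, so it isn't at the stop yet. I'll continue.

Request:
step_arm(slide=[[0, 0.1, 0], [0, 0.2, 0], [0, 0.25, 0], [0, 0.25, 0], [0, 0.25, 0]], yaw=[0, 0, 0, 0, 0])

```text
t: 4.65
tcp_pos: [0.4948, -0.1743, 0.1025]
tool_rot: [-0.001, 0.758, 0.652, -0.0]
force: [-5.4, 0.2, 0.1]
gripper_width: 0.03
grip_force: 2.2
```

Request:
step_arm(slide=[[0, 0.1, 0], [0, 0.2, 0], [0, 0.2, 0], [0, 0.2, 0], [0, 0.2, 0]], yaw=[0, 0, 0, 0, 0])

```text
t: 5.15
tcp_pos: [0.4952, -0.1743, 0.1022]
tool_rot: [-0.002, 0.758, 0.652, -0.002]
force: [-12.4, -1.6, 4.1]
gripper_width: 0.0303
grip_force: 6.0
```

```bash
python3 st.py
```

```text
5.15 [ 0.4952 -0.1743  0.1022] mach [-50.1 -73.2] yaw 1.4212 F [-12.4  -1.6   4.1] 0.0303
```

Request:
step_arm(slide=[[0, -1.0, 0], [0, -1.0, -1.5], [0, -1.0, -4.5], [3, -0.7, -4.7], [6, -0.5, -4.7]], yaw=[0, 0, 0, 0, 0])

```text
t: 5.65
tcp_pos: [0.5023, -0.1146, 0.151]
tool_rot: [0.002, 0.759, 0.651, 0.001]
force: [0.5, 1.2, 1.0]
gripper_width: 0.0298
grip_force: 0.0
```

Request:
step_arm(slide=[[2.5, 0, 0], [4, 0, 0], [5.2, 0, 0], [5.2, 0, 0], [5.2, 0, 0]], yaw=[0, 0, 0, 0, 0])

```text
t: 6.15
tcp_pos: [0.5092, -0.0638, 0.1498]
tool_rot: [0.0, 0.758, 0.652, 0.0]
force: [0.4, -0.3, -0.9]
gripper_width: 0.0298
grip_force: 0.0
```

```bash
python3 st.py; python3 - <<'E'
from plant import vision
from h import *
k=vision.get_calibration("wrist");im=vision.camera("wrist").copy()
p=[.5557,-.1094,-.15023]
for u in proj(k,m2w(p,[[-30,16,124],[-38,16,124],[-30,24,124],[-30,16,90]])): cv2.drawMarker(im,tuple(int(round(v)) for v in u),(0,255,0),0,8,1);print(u)
cv2.imwrite("pics/w4.png",cv2.resize(im,(800,600))[:,:,::-1])
kt=vision.get_calibration("top");a=vision.camera("top").copy()
cv2.imwrite("pics/t4.png",cv2.resize(a[130:290,140:320],(720,600),interpolation=2)[:,:,::-1])
E
```

```text
6.15 [ 0.5092 -0.0638  0.1498] mach [-52.8  38.2] yaw 1.4208 F [ 0.4 -0.3 -0.9] 0.0298
[290.54338101 265.17646221]
[277.2362466  265.17990918]
[290.97882304 253.15356594]
[285.26856321 240.7374589 ]
```

View pics/w4.png

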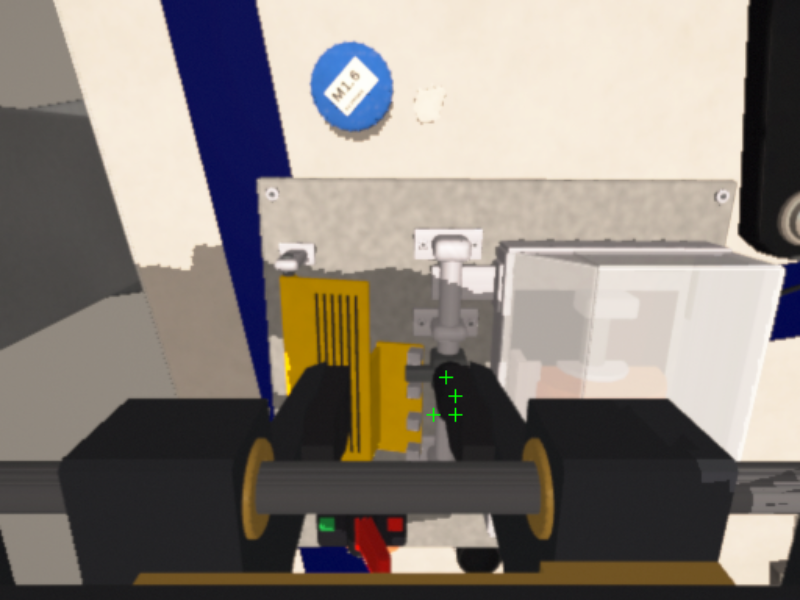

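The wrist view shows the left finger over the yellow pad and the right finger on the near (+y) side of the handle, at about (450,370). The paddle leans to red. I'll descend.

Request:
step_arm(slide=[[0, 0, 1.5], [0, 0, 3.0], [0, 0, 4.4], [0, 0, 5.0], [0, 0, 5.4]], yaw=[0, 0, 0, 0, 0])

```text
t: 6.75
tcp_pos: [0.5094, -0.0639, 0.0957]
tool_rot: [0.0, 0.758, 0.652, 0.0]
force: [-0.1, -0.8, 4.3]
gripper_width: 0.0301
grip_force: 1.9
```

Request:
step_arm(slide=[[0, 0, 0.1], [0, 0, 0.2], [0, 0, 0.3], [0, 0, 0.4], [0, 0, 0.4]], yaw=[0, 0, 0, 0, 0])

```text
t: 7.25
tcp_pos: [0.51, -0.0639, 0.0925]
tool_rot: [0.001, 0.758, 0.652, 0.001]
force: [1.8, -3.1, 6.5]
gripper_width: 0.0298
grip_force: 3.0
```

```bash
python3 st.py
```

```text
7.25 [ 0.51   -0.0639  0.0925] mach [-52.   38.1] yaw 1.4208 F [ 1.8 -3.1  6.5] 0.0298
```

Request:
step_arm(slide=[[0, 0, 0.1], [0, 0, 0.2], [0, 0, 0.3], [0, 0, 0.3], [0, 0, 0.3]], yaw=[0, 0, 0, 0, 0])

```text
t: 7.75
tcp_pos: [0.5102, -0.064, 0.0916]
tool_rot: [0.002, 0.758, 0.652, 0.001]
force: [-3.9, -1.7, 26.5]
gripper_width: 0.0297
grip_force: 13.1
```

Request:
step_arm(slide=[[-0.4, 0, -0.1], [-0.8, 0, -0.1], [-1.2, 0, -0.1], [-1.6, 0, -0.1], [-2.0, 0, -0.1]], yaw=[0, 0, 0, 0, 0])

```text
t: 8.25
tcp_pos: [0.5074, -0.08, 0.092]
tool_rot: [-0.0, 0.758, 0.652, 0.004]
force: [4.6, 20.5, 23.7]
gripper_width: 0.0299
grip_force: 13.5
```

```bash
python3 st.py
```

```text
8.25 [ 0.5074 -0.08    0.092 ] mach [-52.2  21.8] yaw 1.42 F [ 4.6 20.5 23.7] 0.0299
```

Request:
step_arm(slide=[[-0.3, 0, -0.05], [-0.6, 0, -0.05], [-0.9, 0, -0.05], [-0.9, 0, -0.05], [-0.9, 0, -0.05]], yaw=[0, 0, 0, 0, 0])

```text
t: 8.75
tcp_pos: [0.5057, -0.0895, 0.0921]
tool_rot: [-0.0, 0.758, 0.652, 0.003]
force: [2.5, 15.4, 20.2]
gripper_width: 0.03
grip_force: 9.9
```

```bash
python3 st.py
```

```text
8.75 [ 0.5057 -0.0895  0.0921] mach [-52.4  12.2] yaw 1.42 F [ 2.5 15.4 20.2] 0.03
```

Request:
step_arm(slide=[[-0.3, 0, 0], [-0.6, 0, 0], [-0.9, 0, 0], [-1.1, 0, 0], [-1.2, 0, 0]], yaw=[0, 0, 0, 0, 0])

```text
t: 9.25
tcp_pos: [0.5038, -0.1011, 0.0921]
tool_rot: [-0.001, 0.758, 0.652, 0.003]
force: [3.6, 20.9, 21.4]
gripper_width: 0.03
grip_force: 13.2
```

```bash
python3 st.py
```

```text
9.25 [ 0.5038 -0.1011  0.0921] mach [-52.6   0.5] yaw 1.42 F [ 3.6 20.9 21.4] 0.03
```

Now nudge on until the stop shows in the force.

Request:
step_arm(slide=[[-0.05, 0, 0], [-0.1, 0, 0], [-0.15, 0, 0], [-0.15, 0, 0], [-0.15, 0, 0]], yaw=[0, 0, 0, 0, 0])

```text
t: 9.75
tcp_pos: [0.5038, -0.1012, 0.0921]
tool_rot: [-0.001, 0.758, 0.652, 0.004]
force: [3.7, 24.8, 22.2]
gripper_width: 0.0299
grip_force: 14.8
```

```bash
python3 st.py
```

```text
9.75 [ 0.5038 -0.1012  0.0921] mach [-52.6   0.4] yaw 1.4206 F [ 3.7 24.8 22.2] 0.0299
```

The stop is reached. I'll unload, lift and verify.

Request:
step_arm(slide=[[0.5, 0, 0], [0.8, 0, 0], [0.8, 0, -2], [0.8, 0, -6], [0.8, 0, -10]], yaw=[0, 0, 0, 0, 0])

```text
t: 10.25
tcp_pos: [0.5032, -0.0968, 0.191]
tool_rot: [-0.001, 0.758, 0.652, -0.0]
force: [0.7, -0.1, -0.2]
gripper_width: 0.03
grip_force: 0.0
```

Request:
step_arm(slide=[[0, -4, -1], [0, -8, -1], [0, -11, -1], [0, -11, -1], [0, -11, -1]], yaw=[0, 0, 0, 0, 0])

```text
t: 10.75
tcp_pos: [0.3951, -0.0808, 0.2005]
tool_rot: [0.0, 0.758, 0.652, 0.0]
force: [0.2, 0.6, 0.0]
gripper_width: 0.0297
grip_force: 0.0
```

```bash
python3 st.py; python3 - <<'E'
from plant import vision
import cv2,numpy as np
from h import *
k=vision.get_calibration("wrist");b=vision.camera("wrist").copy()
p=[.5557,-.1094,-.15023]
for u in proj(k,m2w(p,[[-30,-17,124],[-30,-14,124]])): print(u);cv2.drawMarker(b,tuple(int(round(v)) for v in u),(0,255,0),0,6,1)
cv2.imwrite("pics/w5.png",cv2.resize(b,(800,600),interpolation=2)[:,:,::-1])
E
```

```text
10.75 [ 0.3951 -0.0808  0.2005] mach [-163.1    4.2] yaw 1.4204 F [0.2 0.6 0. ] 0.0297
[429.89407581 229.94061196]
[430.52126339 226.23830995]
```

View pics/w5.png

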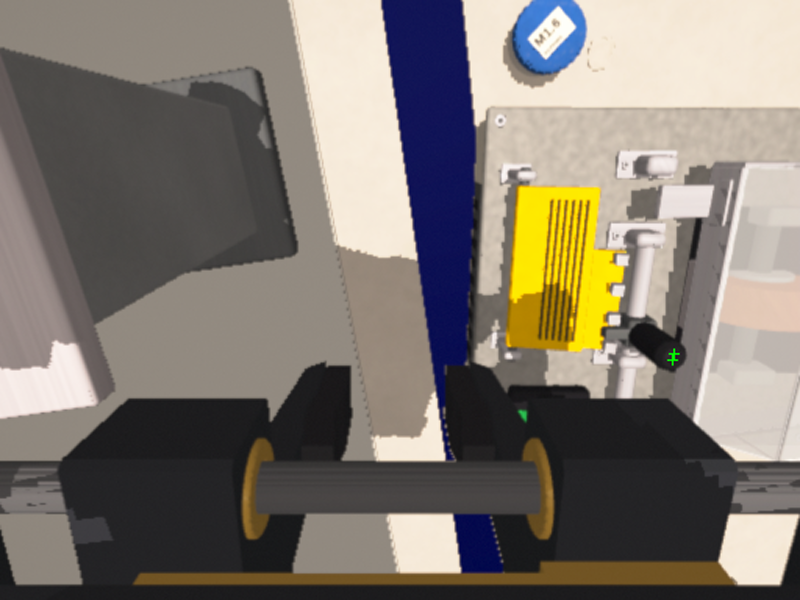

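The handle sits at the drawn mark (673,355), and the guard rim has lifted. I'll check the travel by comparing the handle in the top camera and look at the rest.

```bash
python3 - <<'E'
from plant import vision
import cv2,numpy as np
from h import *
k=vision.get_calibration("top");t=vision.camera("top");s=vision.camera("scene")
p=[.55521,-.11086,-.15023]
print(proj(k,m2w(p,[[-30,16,124],[-30,-14,124],[-30,-17,124]])).round(1))
t0=cv2.imread("pics/top0.png")[:,:,::-1]
def g(a,w,h):return cv2.resize(a,(w,h),interpolation=2)
c=np.hstack([g(t0[185:250,190:270],400,325),g(t[185:250,190:270],400,325)])
d=np.hstack([g(t[130:290,140:320],300,266),g(s[130:310,170:350],300,266),np.zeros((266,200,3),np.uint8)])
cv2.imwrite("pics/f6.png",np.vstack([c,d])[:,:,::-1])
E
```

```text
[[221.  205.6]
 [235.5 207.6]
 [236.9 207.8]]
```

View pics/f6.png

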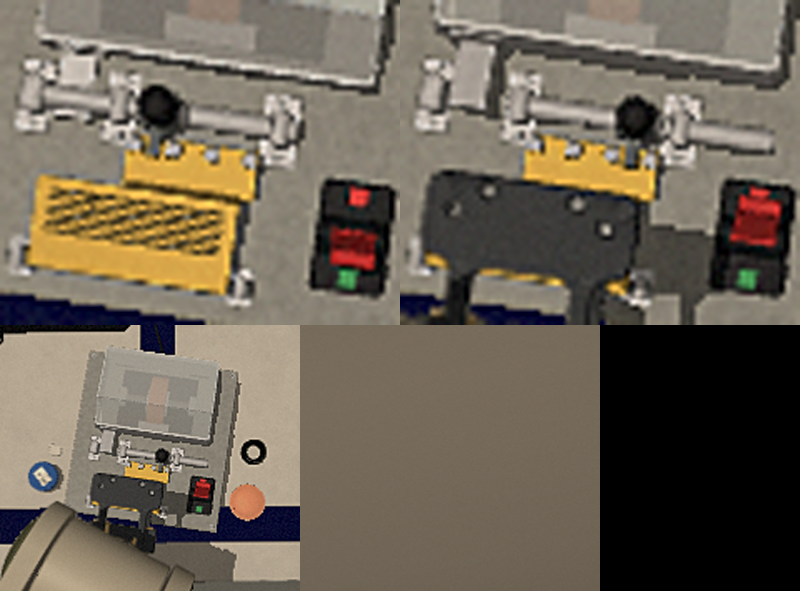

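The handle moved 15.6 px against 15.9 px for the full 33 mm. The guard is up, the catch comb looks as it did before pressing, the paddle is at red, and the loose parts look undisturbed. I'm handing the job in.

```bash
python3 -c "
from plant import robot
print(robot.job_done())"
```

```text
the job is handed in; nothing more can be done
None
```

The job is handed in, with no verdict returned. In the last pictures the switch is off, the bolt is drawn about 32 of 33 mm to its stop, the guard is up, the catch looks released (its pad was partly hidden by the gripper), and the jar, lens and loupe look unmoved.

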